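Twist the glue cup home in its warmer

ROBOT

A 7-joint arm with a two-finger parallel gripper is mounted at the origin on the work surface. World frame = base frame: x ahead of the robot, y to its left, z up, the work surface at z = 0. Lengths are in mm, angles in rad, forces in N, time in s.
With the tool pointing down it reaches from about 400 to 875 mm from the base axis. Payload 4.4 kg.
Tool frame: the origin (TCP) lies at the very end of the fingers, on their centre line; the grasp point (between the pads) lies 19 mm behind it (grip_depth is the distance from the TCP to the grasp point, in mm); z points along the fingers, y is the direction in which the jaws open and shut (so a half turn about z gives the same grasp; the last joint's range is limited). The gripper opens to 85 mm and grips with 20 to 120 N. Pads are 22 mm wide; open, the fingers measure 114 mm over their backs; the gripper's body (76 mm by 85 mm) begins 54 mm behind the grasp point. The pads swing forward as they close: fully open they stand 13 mm farther back than shut.
Start: joints at [-1.275, 0.628, 0.038, 1.517, -0.027, 0.996, -0.02], TCP at [230.05, 607.943, 231.313] pointing down, gripper open.
Joint ranges: [-3.06, 3.06], [-0.37, 2.12], [-1.25, 1.32], [0.18, 2.47], [-1.1, 4.24], [0.23, 1.98], [-2.94, 2.94]. Speed limits (rad/s): [2.57, 2.57, 3.14, 3.14, 3.14, 3.14, 3.14].

INTERFACE

Orientations are given as [roll, pitch, yaw] about the fixed x, y, z axes, in that order (R = Rz(yaw) Ry(pitch) Rx(roll)).
In Python, from cell import read_state, get_image, finish_job, recognise, outline_of, grip_depth gives the robot as it stands. The module is installed in compiled form; this text tells all that it offers.
- The arm moves only by the tool send_rows, never from a script. Its argument "rows" is a list of rows, each a list of 5 numbers: the gripper command: -1 is shut, 1 is fully open, values between are in proportion, then the shift along the tool's x, y, z in m, then the turn about the tool's z in rad. In form: [[claw, tx, ty, tz, roll], ...]. A call has 1 to 12 rows; each row shifts and turns the pose as measured when the row begins, along the tool's axes as they then stand; what a row does not reach is not made up. A row lasts 1/12 s, in which the tool goes at most 41.7 mm and 7.16 degrees, less where a joint would pass 70% of its speed; a pose out of reach is approached as far as the arm can. A call with a gripper value outside its range is refused whole. The fingers move at their own pace and stop on an object; the grip force is fixed at half the most. Time passes only in rows, so rows that do not move let the fingers close. It gives the time, the measured TCP pose, the force and the opening at its end, in the units of the state.
- read_state(): the state, without advancing time (a new reading comes with each control period).
- get_image(name): name is "scene" or "side" or "wrist"; returns a dict with "image" (400x640x3 uint8, blue, green, red), "z_map" (400x640 float32, mm along the optical axis (not along the pixel's ray), 0 where there is no reading), "K" (3x3 intrinsics, pixels), "dist" ([k1, k2, p1, p2, k3] as OpenCV has them; the pictures are not rectified), "R" (3x3) and "t" (3): a world point X has camera coordinates R X + t; the wrist camera has in their place "tool_from_camera" (4x4, takes a point from camera to tool coordinates, whose origin is the TCP and whose axes are the flange's). Camera axes: x right, y down, z forward; pixel columns grow to the right and rows downward; lengths in mm; the calibration is good to about 2 mm. A picture is of the moment at which its call begins: read the wrist's pose just before it.
- finish_job(): hands the job in, once; it reports no verdict.
Trained networks look in a picture, given as the dict that the camera call returned (one of the last four; its "shot" number tells which), for a name from the list of things; names that differ only in an ending like _2 or _b are one class to them, and where a whole thing is asked for, a point or a joint stands for the part that bears it (a point fixed in the world has none). Each returns a list of dicts, best first, with "score" (0 to 1); they miss things now and then, are a little off and sometimes report something else, mostly with a low value. They report only what shows in the picture. A call takes as long as a camera call.
- recognise(picture, query): "box" ([left, top, right, bottom] in pixels, round what is visible of it).
- outline_of(picture, query): "mask" (400x640 bool, what is visible of it) and "box" ([left, top, right, bottom] in pixels, round what is visible of it).
The state is a dict: "clock": time; "qpos": joint angles; "qd": joint speeds; "tau": joint torques, N m; "eef_pos": TCP position; "tool_rot": TCP orientation; "force": force on the tool from outside, world axes, zero at the start; "torque": the same for the moment, N m; "width": finger opening in mm.
Only numpy, scipy, OpenCV 4.12 (cv2) and the standard library are available. Lean on these libraries where they do the work, as an engineer would, in place of code of your own. Each camera call takes 0.05 s, during which the arm holds its last target.

TASK

Take the middle-sized of the three metal glue cups by its crossbar and start its foot upright in the round bore of the grey glue warmer, with the crossbar in line with the warmer's two studs. Then press and twist it down through the snug fit, about an eighth of a turn either way, until it sits fully home on the bottom of the bore, and let go; do not ram it home untwisted. Leave the other two cups where they stand.

Things in the scene. Friction and masses are not known exactly. Their poses are not given: they have to be found in the camera images.
- cup: Middle-sized plain aluminium glue cup, 160 g, 50 mm across, rim at 55 mm; foot bevelled from 34 mm across at the underside to 50 at 8 mm up. A flat crossbar along the cup's y spans the mouth: 50 long, 12 wide (along x), 14 high, centre 89 mm above the underside, on thin end uprights, open below it down to the rim. Origin: centre of the underside, z up; stands on the bench.
- seat (a point): Bottom centre of the bore (58 mm across, 40 deep) in a fixed grey block, 130 mm square, 60 high; bottom 20 mm above the bench. y runs through two steel studs, 12 mm high, 50 mm either side of centre; z up. Sprung shoes grip the cup from 24 mm above this point to the bottom: some 5 to 12 N against a straight push, less while twisting; it stays where left. Home: cup's underside at this point.
- cup_small: The smallest glue cup, same form, 34 mm in diameter, 83 mm high overall. Origin: centre of the underside. Not to be moved.
- cup_large: The largest glue cup, same form, 68 mm in diameter, 109 mm high overall. Origin: centre of the underside. Not to be moved.

How it is judged (in metres and radians):
On the way, in this order (a step that is already met when the one before it is completed fails the run):
1. the cup's foot is in the bore, upright, its crossbar in line with the studs, not yet home (z of cup in the frame of seat between 0.01 and 0.04 m and horizontal distance between cup and seat below 0.012 m and angle between cup's own z axis and vertical below 0.21 rad and angle between the y axis of cup and the y axis of seat, either way round below 0.26 rad), for 0.1 s.
2. the cup is twisted and pressed home (z of cup in the frame of seat below 0.005 m and horizontal distance between cup and seat below 0.008 m and angle between cup's own z axis and vertical below 0.17 rad and angle between the y axis of cup and the y axis of seat, either way round above 0.44 rad), for 0.1 s.
At the end, for the whole second after the job is handed in: The middle cup is in the bore, underside within 5 mm of the bottom and 8 mm of centre, within 10 degrees of upright, crossbar at least 25 degrees off the studs' line, at rest and released; the other two cups within 30 mm of where they stood (all of step 2 and linear speed of cup below 0.02 m/s and distance of each of cup_small, cup_large from where it was at the start of the episode below 0.03 m); the robot touches nothing.
It fails at once if the cup is rammed home untwisted (within 5 mm of the bottom with the crossbar within 10 degrees of the studs' line) (z of cup in the frame of seat below 0.005 m and horizontal distance between cup and seat below 0.01 m and angle between the y axis of cup and the y axis of seat, either way round below 0.17 rad).
It fails at once if another cup is pushed away or knocked over (distance of any of cup_small, cup_large from where it was at the start of the episode above 0.03 m or angle between any of cup_small, cup_large's own z axis and vertical above 0.5 rad).
It also fails if it takes over 45 s, if anything falls off the work surface, if the arm or the gripper's body presses on something with over 40 N, if the wrist force passes 120 N, or if a joint passes its speed limit or range.

## Working session

There is one attempt and no reset: what is moved stays moved. The work goes in short steps, Python scripts to look and compute and a tool call to move; the robot and the scene stay as the last step left them, time stands still between calls to the robot, and variables do not carry over. Pictures are saved under pics/ and viewed, and the job is handed in when it is done.

Besides the shell and the picture viewer there is one more tool, called in YAML: its name, and indented under it one key for each argument. send_rows: Moves the arm, as the interface text tells. Its arguments: {"type":"object","properties":{"rows":{"type":"array"}},"required":["rows"]}

```bash
mkdir -p pics
cat > h.py <<'E'
import numpy as np, cv2
from cell import *
def world(d,us,vs,zs):
    p=cv2.undistortPoints(np.stack([us,vs],-1).astype(np.float64).reshape(-1,1,2),np.array(d["K"]),np.array(d["dist"])).reshape(-1,2)
    C=np.column_stack([p[:,0]*zs,p[:,1]*zs,zs])
    if "R" in d: return (C-np.array(d["t"]))@np.array(d["R"])
    return C
E
python3 - <<'E'
from h import *
s=read_state();print(s)
for n in ["scene","side","wrist"]:
    d=get_image(n);cv2.imwrite(f"pics/{n}0.png",d["image"])
    for q in ["cup","cup_small","cup_large","seat"]:
        try:
            r=outline_of(d,q)
        except Exception as e: print(n,q,e);continue
        for o in r[:3]:
            m=o["mask"]&(d["z_map"]>0);v,u=np.nonzero(m)
            if len(u)==0: continue
            if n!="wrist":
                P=world(d,u,v,d["z_map"][m].astype(float))
                print(n,q,round(o["score"],2),o["box"],np.percentile(P,[2,50,98],axis=0).round().tolist())
            else: print(n,q,o["score"],o["box"])
E
```

```text
{'clock': 0.0, 'qpos': array([-1.27477895,  0.6293353 ,  0.03846076,  1.51836557, -0.02700425,
        0.99629451, -0.02001475]), 'qd': array([-0.00107515, -0.00020109,  0.00083642, -0.00058478,  0.00020339,
        0.00171485, -0.00035843]), 'tau': array([-6.04399229e-04, -5.63398755e+01,  1.22614168e+00, -1.93445814e+01,
        1.10554430e-02,  1.03324463e-02, -3.57234285e-05]), 'eef_pos': array([229.84546974, 607.34153397, 230.39722692]), 'tool_rot': array([-3.13970874e+00,  3.17948960e-05,  2.77974308e+00]), 'force': array([ 0.88991689,  0.64220305, -0.27938922]), 'torque': array([ 0.02918067, -0.0045666 , -0.03781318]), 'width': 85.15672723711735}
scene cup 0.69 [344.5, 231.7, 374.9, 268.5] [[597.0, 47.0, 3.0], [622.0, 71.0, 39.0], [644.0, 93.0, 98.0]]
scene cup_small 0.9 [423.4, 187.4, 449.0, 221.5] [[467.0, 203.0, -0.0], [527.0, 221.0, 40.0], [540.0, 248.0, 85.0]]
scene cup_large 0.72 [345.9, 152.7, 383.0, 202.8] [[436.0, 53.0, 4.0], [473.0, 87.0, 45.0], [502.0, 117.0, 111.0]]
scene seat 0.91 [160.4, 181.6, 258.5, 262.7] [[485.0, -273.0, 3.0], [564.0, -204.0, 60.0], [623.0, -136.0, 64.0]]
side cup 0.74 [237.4, 196.0, 268.0, 253.8] [[594.0, 49.0, 2.0], [617.0, 85.0, 46.0], [641.0, 97.0, 97.0]]
side cup_small 0.65 [291.8, 283.2, 315.9, 330.1] [[507.0, 191.0, 1.0], [522.0, 229.0, 42.0], [539.0, 238.0, 85.0]]
side cup_large 0.6 [321.8, 196.8, 366.2, 267.1] [[437.0, 55.0, 9.0], [469.0, 104.0, 52.0], [498.0, 120.0, 110.0]]
side seat 0.71 [271.6, 114.5, 340.7, 174.0] [[479.0, -270.0, 1.0], [550.0, -161.0, 57.0], [621.0, -131.0, 63.0]]
```

Run:
```python
from h import *
a=cv2.imread("pics/scene0.png");b=cv2.imread("pics/side0.png")
A=cv2.resize(a[140:290,140:460],(800,375),interpolation=3);cv2.imwrite("pics/sceneA.png",A)
B=cv2.resize(b[100:340,220:380],(400,600),interpolation=3);cv2.imwrite("pics/sideA.png",B)
for n in ["scene","side"]:
    d=get_image(n);z=d["z_map"];v,u=np.nonzero(z>0);P=world(d,u,v,z[v,u].astype(float))
    def sel(c,r,lo,hi): 
        return P[(np.hypot(P[:,0]-c[0],P[:,1]-c[1])<r)&(P[:,2]>lo)&(P[:,2]<hi)]
    for c,lo in [((620,72),88),((520,221),0),((470,87),0)]:
        Q=sel(c,45,lo if lo else 60,130)
        # crossbar top
        T=Q[Q[:,2]>Q[:,2].max()-7]
        print(n,c,len(T),T.mean(0).round(1)); 
        if len(T)>4:
            r=cv2.minAreaRect(T[:,:2].astype(np.float32));print(r)
            w,V=np.linalg.eigh(np.cov(T[:,:2].T));print(np.degrees(np.arctan2(V[1,1],V[0,1])),np.sqrt(w))
    T=P[(abs(P[:,0]-550)<110)&(abs(P[:,1]+204)<110)&(P[:,2]>52)&(P[:,2]<66)]
    print("block",len(T),cv2.minAreaRect(T[:,:2].astype(np.float32)),np.median(T[:,2]))
    T=P[(abs(P[:,0]-550)<110)&(abs(P[:,1]+204)<110)&(P[:,2]>66)]
    print("studs",T.round())
```

```text
scene (620, 72) 208 [620.3  71.5  96.1]
((619.4862670898438, 71.27360534667969), (49.723392486572266, 12.974422454833984), 81.92082214355469)
80.7495270367822 [ 3.66341294 14.45042034]
scene (520, 221) 116 [524.4 220.   83.3]
((523.7240600585938, 220.1588134765625), (13.17954158782959, 35.05753707885742), 14.751328468322754)
105.97841773208033 [ 3.75909633 10.05968141]
scene (470, 87) 206 [469.   85.1 109.2]
((468.0455017089844, 85.78155517578125), (13.859564781188965, 67.84989166259766), 13.942813873291016)
102.16310479399489 [ 3.70228112 19.92647604]
block 3900 ((551.049072265625, -205.34759521484375), (131.73780822753906, 132.27874755859375), 80.34368896484375) 60.47329358021807
studs [[ 538. -258.   71.]
 [ 539. -255.   73.]
 [ 539. -253.   73.]
 [ 538. -252.   72.]
 [ 541. -258.   73.]
 [ 539. -257.   70.]
 [ 540. -255.   71.]
 [ 541. -253.   73.]
 [ 542. -251.   74.]
 [ 540. -250.   71.]
 [ 543. -260.   73.]
 [ 543. -258.   72.]
 [ 543. -256.   72.]
 [ 544. -254.   74.]
 [ 543. -253.   72.]
 [ 543. -251.   73.]
 [ 543. -249.   73.]
 [ 544. -260.   71.]
 [ 545. -258.   72.]
 [ 5
[... 2299 characters left out ...]
  69.]
 [ 542. -249.   68.]
 [ 540. -249.   68.]
 [ 538. -251.   67.]
 [ 544. -248.   66.]
 [ 540. -248.   66.]
 [ 538. -248.   66.]
 [ 563. -156.   73.]
 [ 561. -156.   73.]
 [ 559. -157.   73.]
 [ 557. -158.   72.]
 [ 555. -156.   74.]
 [ 563. -156.   71.]
 [ 561. -153.   73.]
 [ 559. -152.   73.]
 [ 557. -152.   74.]
 [ 555. -154.   72.]
 [ 553. -155.   72.]
 [ 563. -152.   71.]
 [ 561. -151.   72.]
 [ 559. -151.   72.]
 [ 557. -152.   71.]
 [ 555. -153.   71.]
 [ 553. -154.   70.]
 [ 563. -152.   68.]
 [ 561. -153.   68.]
 [ 559. -150.   70.]
 [ 557. -151.   69.]
 [ 555. -152.   69.]
 [ 553. -156.   66.]
 [ 561. -152.   66.]
 [ 558. -148.   69.]
 [ 556. -150.   67.]
 [ 555. -152.   67.]]
```

View pics/sceneA.png

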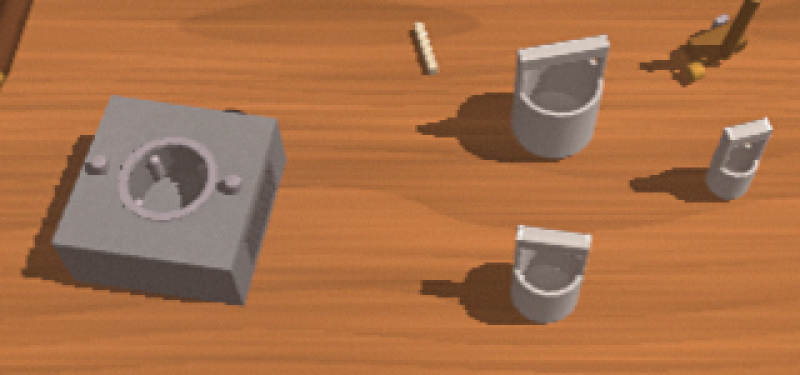

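View pics/sideA.png

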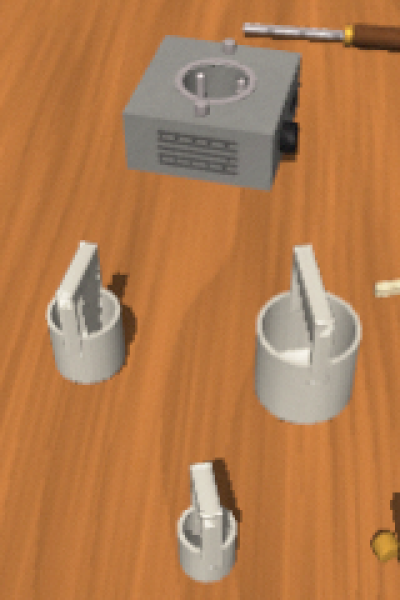

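The middle cup, with a 50 mm bar, is the lower right one in the scene view (crop ~552,275). It stands at about (619, 72) with its bar at 81.3°. The seat is at about (550.8, -205.3), with the studs' line at 80.3°.

```bash
cat > plan.py <<'E'
import sys
from h import *
def plan(x,y,z,yawdeg,claw=1,step=33,amax=0.11):
    s=read_state();p=np.array(s["eef_pos"]);rpy=s["tool_rot"];yaw=rpy[2]
    t=np.array([x,y,z]);d=t-p;dy=(np.radians(yawdeg)-yaw+np.pi)%(2*np.pi)-np.pi
    n=int(max(1,np.ceil(np.linalg.norm(d)/step),np.ceil(abs(dy)/amax)))
    print("at",p.round(1),"rpy",np.round(rpy,3),"F",np.round(s["force"],1),"T",np.round(s["torque"],2),"w",round(s["width"],1),"q",np.round(s["qpos"],2),"t",round(s["clock"],2))
    rows=[]
    for i in range(n):
        a=yaw+dy*i/n
        e=d/n
        rows.append([claw,round((np.cos(a)*e[0]+np.sin(a)*e[1])/1000,4),round((np.sin(a)*e[0]-np.cos(a)*e[1])/1000,4),round(-e[2]/1000,4),round(-dy/n,4)])
    print(n);
    for i in range(0,n,12):print(rows[i:i+12])
if __name__=="__main__": plan(*map(float,sys.argv[1:]))
E
python3 plan.py 619 72 170 81.3
```

```text
at [230.  607.9 231.3] rpy [-3.142 -0.     2.78 ] F [-1.   0.2  0.2] T [ 0.03 -0.04  0.01] w 85.8 q [-1.27  0.63  0.04  1.52 -0.03  1.   -0.02] t 0.85
21
[[1, np.float64(-0.0264), np.float64(-0.0173), np.float64(0.0029), np.float64(0.0648)], [1, np.float64(-0.0274), np.float64(-0.0156), np.float64(0.0029), np.float64(0.0648)], [1, np.float64(-0.0284), np.float64(-0.0138), np.float64(0.0029), np.float64(0.0648)], [1, np.float64(-0.0292), np.float64(-0.0119), np.float64(0.0029), np.float64(0.0648)], [1, np.float64(-0.0299), np.float64(-0.01), np.float64(0.0029), np.float64(0.0648)], [1, np.float64(-0.0305), np.float64(-0.008), np.float64(0.0029), np.float64(0.0648)], [1, np.float64(-0.031), np.float64(-0.006), np.float64(0.0029), np.float64(0.0648)], [1, np.float64(-0.0313), np.float64(-0.004), np.float64(0.0029), np.float64(0.0648)], [1, np.float64(-0.0315), np.float64(-0.002), np.float64(0.0029), np.float64(0.0648)], [1, np.float64(-0.0315), np.float64(0.0001), np.float64(0.0029), np.float64(0.0648)], [1, np.float64(-0.0315), np.float64(0.0021), np.float64(0.0029), np.float64(0.0648)
[... 162 characters left out ...]
t64(0.0648)], [1, np.float64(-0.0305), np.float64(0.0081), np.float64(0.0029), np.float64(0.0648)], [1, np.float64(-0.0299), np.float64(0.0101), np.float64(0.0029), np.float64(0.0648)], [1, np.float64(-0.0292), np.float64(0.012), np.float64(0.0029), np.float64(0.0648)], [1, np.float64(-0.0283), np.float64(0.0139), np.float64(0.0029), np.float64(0.0648)], [1, np.float64(-0.0274), np.float64(0.0157), np.float64(0.0029), np.float64(0.0648)], [1, np.float64(-0.0263), np.float64(0.0174), np.float64(0.0029), np.float64(0.0648)], [1, np.float64(-0.0251), np.float64(0.0191), np.float64(0.0029), np.float64(0.0648)], [1, np.float64(-0.0238), np.float64(0.0207), np.float64(0.0029), np.float64(0.0648)]]
```

send_rows:
  rows:
    - [1, -0.026, -0.017, 0, 0.065]
    - [1, -0.027, -0.016, 0, 0.065]
    - [1, -0.028, -0.014, 0, 0.065]
    - [1, -0.029, -0.012, 0, 0.065]
    - [1, -0.03, -0.01, 0, 0.065]
    - [1, -0.03, -0.008, 0, 0.065]
    - [1, -0.031, -0.006, 0, 0.065]
    - [1, -0.031, -0.004, 0, 0.065]
    - [1, -0.031, -0.002, 0, 0.065]
    - [1, -0.031, 0, 0, 0.065]
    - [1, -0.031, 0.002, 0, 0.065]
    - [1, -0.031, 0.004, 0, 0.065]

```text
clock: 1.85
eef_pos: [447.5, 298.1, 229.4]
tool_rot: [3.14, -0.011, 1.981]
force: [-0.3, 0.7, -0.0]
width: 85.3
```

```bash
sed -i 's/round((np/float(round((np/; ' plan.py; sed -i 's/print(rows\[i:i+12\])/print(np.array(rows[i:i+12]).tolist())/; s/float(round((np/round((np/' plan.py; python3 plan.py 619 72 200 81.3
```

```text
at [447.5 298.1 229.4] rpy [ 3.14  -0.011  1.981] F [-0.3  0.7 -0. ] T [ 0.   -0.06  0.  ] w 85.3 q [-0.81  0.48  0.26  1.84 -0.18  0.84 -0.05] t 1.85
9
[[1.0, -0.0306, 0.0075, 0.0033, 0.0624], [1.0, -0.0301, 0.0094, 0.0033, 0.0624], [1.0, -0.0295, 0.0112, 0.0033, 0.0624], [1.0, -0.0287, 0.013, 0.0033, 0.0624], [1.0, -0.0278, 0.0148, 0.0033, 0.0624], [1.0, -0.0269, 0.0165, 0.0033, 0.0624], [1.0, -0.0258, 0.0182, 0.0033, 0.0624], [1.0, -0.0246, 0.0197, 0.0033, 0.0624], [1.0, -0.0233, 0.0212, 0.0033, 0.0624]]
```

send_rows:
  rows:
    - [1, -0.031, 0.008, 0.003, 0.062]
    - [1, -0.03, 0.009, 0.003, 0.062]
    - [1, -0.03, 0.011, 0.003, 0.062]
    - [1, -0.029, 0.013, 0.003, 0.062]
    - [1, -0.028, 0.015, 0.003, 0.062]
    - [1, -0.027, 0.017, 0.003, 0.062]
    - [1, -0.026, 0.018, 0.003, 0.062]
    - [1, -0.025, 0.02, 0.003, 0.062]
    - [1, -0.023, 0.021, 0.003, 0.062]
    - [1, 0, 0, 0, 0]

```text
clock: 2.68
eef_pos: [628.8, 49.9, 200.9]
tool_rot: [3.137, -0.01, 1.386]
force: [0.1, -0.6, 0.5]
width: 85.2
```

```bash
python3 - <<'E'
from h import *
s=read_state();d=get_image("wrist");cv2.imwrite("pics/w1.png",d["image"])
M=np.array(d["tool_from_camera"])
from scipy.spatial.transform import Rotation as Ro
z=d["z_map"];v,u=np.nonzero(z>0);P=world(d,u,v,z[v,u].astype(float))
P=P@M[:3,:3].T+M[:3,3]
P=P@Ro.from_euler("xyz",s["tool_rot"]).as_matrix().T+s["eef_pos"]
m=(np.hypot(P[:,0]-619,P[:,1]-72)<45)&(P[:,2]>88)&(P[:,2]<108)
T=P[m];print(len(T));T=T[:,:]
if len(T)>5:
    print(T.mean(0),cv2.minAreaRect(T[:,:2].astype(np.float32)),np.median(T[:,2]))
E
python3 plan.py 619 72 150 81.3
```

```text
1148
[618.12695347  70.68840458  95.23335025] ((617.8096313476562, 70.2021484375), (49.75539016723633, 12.092493057250977), 81.21481323242188) 95.38162310283121
at [627.3  52.9 200.8] rpy [ 3.14  -0.012  1.389] F [ 0.1 -0.9  0.1] T [-0.07  0.08  0.  ] w 85.4 q [-0.36  0.66  0.4   1.62 -0.32  0.92 -0.02] t 2.73
2
[[1.0, 0.0086, -0.0058, 0.0254, -0.0147], [1.0, 0.0087, -0.0057, 0.0254, -0.0147]]
```

View pics/w1.png

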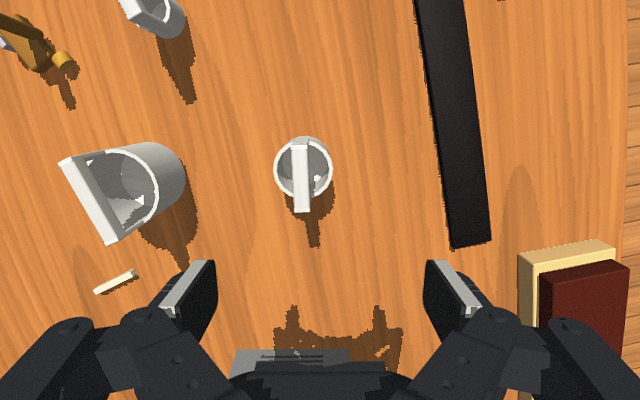

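The wrist view shows the middle cup at about (302,168), with its bar lying between the fingers. The wrist measurement agrees with the fixed cameras.

send_rows:
  rows:
    - [1, 0.0085, -0.006, 0.025, -0.015]
    - [1, 0.0085, -0.005, 0.025, -0.015]
    - [1, 0, 0, 0, 0]
    - [1, 0, 0, 0, 0]

```text
clock: 3.07
eef_pos: [620.1, 74.3, 151.2]
tool_rot: [3.137, -0.015, 1.422]
force: [0.5, -0.5, 0.4]
width: 85.4
```

```bash
cat > wl.py <<'E'
from h import *
import sys
from scipy.spatial.transform import Rotation as Ro
def wcloud(name=None):
    s=read_state();d=get_image("wrist")
    if name: cv2.imwrite(f"pics/{name}.png",d["image"])
    M=np.array(d["tool_from_camera"])
    z=d["z_map"];v,u=np.nonzero(z>0);P=world(d,u,v,z[v,u].astype(float))
    P=P@M[:3,:3].T+M[:3,3]
    return P@Ro.from_euler("xyz",s["tool_rot"]).as_matrix().T+s["eef_pos"]
E
python3 - <<'E'
from wl import *
P=wcloud("w2")
m=(np.hypot(P[:,0]-619,P[:,1]-72)<45)&(P[:,2]>88)&(P[:,2]<108)
T=P[m];print(len(T),T.mean(0),cv2.minAreaRect(T[:,:2].astype(np.float32)),np.median(T[:,2]))
E
python3 plan.py 618.5 71.3 70 81.3
```

```text
1595 [618.12709704  71.64081464  95.30371052] ((618.0159301757812, 70.19022369384766), (50.08888626098633, 11.752276420593262), 81.1259994506836) 95.45447101928386
at [619.7  74.9 151.1] rpy [ 3.138 -0.016  1.423] F [-0.9  1.   0. ] T [0.03 0.1  0.04] w 85.6 q [-0.38  0.71  0.36  1.69 -0.35  0.81  0.  ] t 3.12
3
[[1.0, -0.0013, -0.0002, 0.027, 0.0013], [1.0, -0.0013, -0.0002, 0.027, 0.0013], [1.0, -0.0013, -0.0002, 0.027, 0.0013]]
```

send_rows:
  rows:
    - [1, -0.0015, 0, 0.02, 0]
    - [1, -0.0015, 0, 0.02, 0]
    - [1, -0.001, 0, 0.02, 0]
    - [1, 0, 0, 0.014, 0]
    - [1, 0, 0, 0, 0]
    - [1, 0, 0, 0, 0]

```text
clock: 3.62
eef_pos: [626.3, 73.9, 84.7]
tool_rot: [3.123, -0.02, 1.426]
force: [0.6, 0.4, 0.2]
width: 85.2
```

```bash
python3 plan.py 618.3 71 70 81.3
```

```text
at [626.3  73.9  84.7] rpy [ 3.123 -0.02   1.426] F [0.6 0.4 0.2] T [-0.04 -0.05 -0.  ] w 85.2 q [-0.34  0.8   0.31  1.72 -0.39  0.66  0.05] t 3.62
1
[[1.0, -0.004, -0.0075, 0.0147, 0.0072]]
```

send_rows:
  rows:
    - [1, -0.002, -0.004, 0.007, 0.004]
    - [1, -0.002, -0.0035, 0.007, 0.003]
    - [1, 0, 0, 0, 0]
    - [1, 0, 0, 0, 0]

```text
clock: 3.95
eef_pos: [620.7, 71.3, 74.1]
tool_rot: [3.117, -0.022, 1.419]
force: [-0.1, 1.2, 0.4]
width: 85.5
```

```bash
python3 plan.py 618.3 71 70 81.3
```

```text
at [620.7  71.3  74.1] rpy [ 3.117 -0.022  1.419] F [-0.1  1.2  0.4] T [-0.01 -0.01 -0.04] w 85.5 q [-0.33  0.8   0.3   1.75 -0.4   0.62  0.06] t 3.95
1
[[1.0, -0.0006, -0.0024, 0.0041, 0.0001]]
```

send_rows:
  rows:
    - [1, 0, -0.003, 0.005, 0]
    - [1, 0, 0, 0, 0]

```text
clock: 4.12
eef_pos: [618.0, 71.8, 69.5]
tool_rot: [3.116, -0.023, 1.419]
force: [-0.9, -0.4, -0.6]
width: 85.3
```

```bash
python3 plan.py 618.3 71 70 81.3
```

```text
at [618.   71.8  69.5] rpy [ 3.116 -0.023  1.419] F [-0.9 -0.4 -0.6] T [-0.02  0.03 -0.04] w 85.3 q [-0.33  0.8   0.3   1.76 -0.41  0.61  0.06] t 4.12
1
[[1.0, -0.0008, 0.0004, -0.0005, -0.0]]
```

Centred on the bar, so I close the gripper.

send_rows:
  rows:
    - [-1, 0, 0, 0, 0]
    - [-1, 0, 0, 0, 0]
    - [-1, 0, 0, 0, 0]
    - [-1, 0, 0, 0, 0]
    - [-1, 0, 0, 0, 0]
    - [-1, 0, 0, 0, 0]
    - [-1, 0, 0, 0, 0]
    - [-1, 0, 0, 0, 0]
    - [-1, 0, 0, 0, 0]
    - [-1, 0, 0, 0, 0]

```text
clock: 4.95
eef_pos: [618.3, 72.0, 70.2]
tool_rot: [3.115, -0.023, 1.419]
force: [-0.5, 0.2, 0.6]
width: 10.7
```

```bash
python3 plan.py 618.3 71 170 81.3 -1 20
```

```text
at [618.3  72.   70.2] rpy [ 3.115 -0.023  1.419] F [-0.5  0.2  0.6] T [-0.04  0.14 -0.02] w 10.7 q [-0.33  0.8   0.3   1.76 -0.41  0.61  0.06] t 4.95
5
[[-1.0, -0.0002, 0.0, -0.02, 0.0], [-1.0, -0.0002, 0.0, -0.02, 0.0], [-1.0, -0.0002, 0.0, -0.02, 0.0], [-1.0, -0.0002, 0.0, -0.02, 0.0], [-1.0, -0.0002, 0.0, -0.02, 0.0]]
```

send_rows:
  rows:
    - [-1, 0, 0, -0.015, 0]
    - [-1, 0, 0, -0.022, 0]
    - [-1, 0, 0, -0.022, 0]
    - [-1, 0, 0, -0.022, 0]
    - [-1, 0, 0, -0.022, 0]
    - [-1, 0, 0, -0.01, 0]
    - [-1, 0, 0, 0, 0]

```text
clock: 5.53
eef_pos: [612.1, 69.6, 183.1]
tool_rot: [3.123, -0.02, 1.419]
force: [0.7, 0.1, -2.4]
width: 11.2
```

```bash
python3 plan.py 550.8 -205.3 185 80.3 -1 24
python3 - <<'E'
from h import *
d=get_image("side");cv2.imwrite("pics/s2.png",d["image"][60:360,120:520])
E
```

```text
at [612.1  69.6 183.1] rpy [ 3.123 -0.02   1.419] F [ 0.7  0.1 -2.4] T [-0.04 -0.02 -0.04] w 11.2 q [-0.39  0.65  0.38  1.7  -0.33  0.83 -0.  ] t 5.53
12
[[-1.0, -0.0234, -0.0016, -0.0002, 0.0014], [-1.0, -0.0234, -0.0015, -0.0002, 0.0014], [-1.0, -0.0234, -0.0015, -0.0002, 0.0014], [-1.0, -0.0234, -0.0015, -0.0002, 0.0014], [-1.0, -0.0234, -0.0014, -0.0002, 0.0014], [-1.0, -0.0234, -0.0014, -0.0002, 0.0014], [-1.0, -0.0234, -0.0014, -0.0002, 0.0014], [-1.0, -0.0234, -0.0013, -0.0002, 0.0014], [-1.0, -0.0234, -0.0013, -0.0002, 0.0014], [-1.0, -0.0234, -0.0013, -0.0002, 0.0014], [-1.0, -0.0234, -0.0012, -0.0002, 0.0014], [-1.0, -0.0234, -0.0012, -0.0002, 0.0014]]
```

View pics/s2.png

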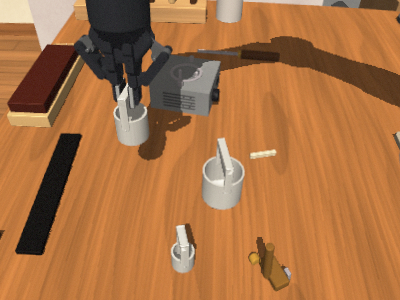

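The cup hangs from the gripper by its crossbar at about (130,120), and the other two cups have not moved. Next I carry it over the bore.

send_rows:
  rows:
    - [-1, -0.015, -0.001, 0, 0.001]
    - [-1, -0.024, -0.001, 0, 0.001]
    - [-1, -0.024, -0.001, 0, 0.001]
    - [-1, -0.024, -0.001, 0, 0.001]
    - [-1, -0.024, -0.001, 0, 0.001]
    - [-1, -0.024, -0.001, 0, 0.001]
    - [-1, -0.024, -0.001, 0, 0.001]
    - [-1, -0.024, -0.001, 0, 0.001]
    - [-1, -0.024, -0.001, 0, 0.001]
    - [-1, -0.024, -0.001, 0, 0.001]
    - [-1, -0.024, -0.001, 0, 0.001]
    - [-1, -0.02, -0.001, 0, 0.001]

```text
clock: 6.58
eef_pos: [538.4, -214.5, 155.6]
tool_rot: [-3.124, -0.017, 1.411]
force: [-0.1, -0.2, -1.1]
width: 10.8
```

```bash
python3 plan.py 550.8 -205.3 160 80.3 -1 24
```

```text
at [ 538.4 -214.5  155.6] rpy [-3.124 -0.017  1.411] F [-0.1 -0.2 -1.1] T [-0.04 -0.03  0.04] w 10.8 q [ 0.12  0.65  0.34  1.78 -0.31  0.78  0.47] t 6.58
1
[[-1.0, 0.0111, 0.0108, -0.0044, 0.0099]]
```

send_rows:
  rows:
    - [-1, 0, 0, -0.01, 0]
    - [-1, 0.006, 0.005, 0, 0.008]
    - [-1, 0.006, 0.005, 0, 0]
    - [-1, 0, 0, 0, 0]
    - [-1, 0, 0, 0, 0]

```text
clock: 7.0
eef_pos: [543.7, -211.4, 159.8]
tool_rot: [-3.113, -0.014, 1.39]
force: [0.2, 0.7, -2.1]
width: 10.7
```

```bash
python3 plan.py 550.8 -205.3 160 80.3 -1 24;python3 - <<'E'
from wl import *
P=wcloud("w3")
s=read_state();print(s["eef_pos"])
for n in ["wrist","scene","side"]:
    if n!="wrist":
        d=get_image(n);cv2.imwrite(f"pics/{n}3.png",d["image"]);z=d["z_map"];v,u=np.nonzero(z>0);P=world(d,u,v,z[v,u].astype(float))
    c=(abs(P[:,0]-551)<110)&(abs(P[:,1]+205)<110)
    T=P[c&(P[:,2]>50)&(P[:,2]<64)];print(n,"block",len(T),cv2.minAreaRect(T[:,:2].astype(np.float32)))
    T=P[c&(P[:,2]>67)&(P[:,2]<75)]
    for y in (-256,-156):
        S=T[(np.hypot(T[:,0]-551+ (8.5 if y<-200 else -8.5),T[:,1]-y)<14)];print("stud",len(S),S.mean(0) if len(S) else "")
    # cup wall points
    W=P[(np.hypot(P[:,0]-551,P[:,1]+205)<32)&(P[:,2]>92)&(P[:,2]<140)]
    if len(W)>20: print("cup wall",len(W),np.percentile(W,[1,99],axis=0).round(1))
E
```

```text
at [ 543.7 -211.4  159.8] rpy [-3.113 -0.014  1.39 ] F [ 0.2  0.7 -2.1] T [-0.03  0.01  0.  ] w 10.7 q [ 0.11  0.66  0.36  1.76 -0.31  0.81  0.44] t 7.0
1
[[-1.0, 0.0072, 0.0059, -0.0002, -0.011]]
[ 543.93906537 -210.62955159  159.70660675]
wrist block 21583 ((550.0613403320312, -206.53689575195312), (130.36500549316406, 130.7533721923828), 80.44963073730469)
stud 0 
stud 263 [ 557.89118658 -157.08256533   71.12943186]
cup wall 2413 [[ 520.1 -228.3   92.6]
 [ 564.3 -188.   139.6]]
scene block 3241 ((550.976806640625, -206.37588500976562), (131.71383666992188, 132.234130859375), 80.17401123046875)
stud 35 [ 543.71612883 -254.18296228   71.82462421]
stud 36 [ 560.95008558 -156.80423913   71.69489504]
cup wall 519 [[ 520.2 -233.8   95.1]
 [ 567.8 -187.4  139.1]]
side block 1929 ((550.2339477539062, -204.51324462890625), (135.82337951660156, 131.43145751953125), 80.0862045288086)
stud 0 
stud 25 [ 558.10101845 -153.13358639   70.96336355]
cup wall 447 [[ 520.1 -234.4   96.1]
 [ 565.2 -185.8  139.5]]
```

View pics/w3.png

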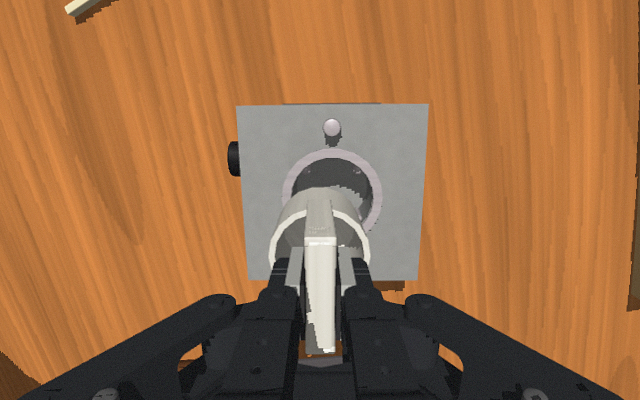

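View pics/scene3.png

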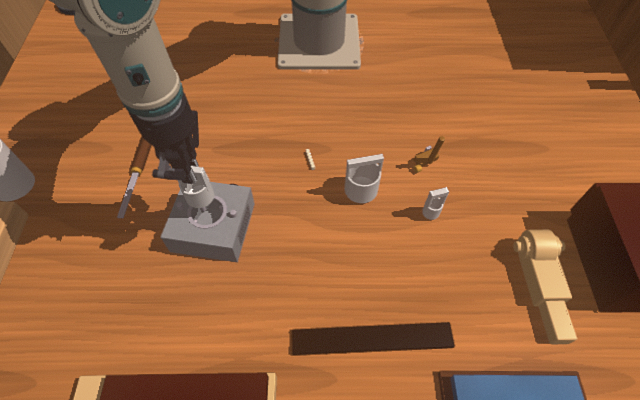

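```bash
cat > cupfit.py <<'E'
from h import *
from scipy.optimize import least_squares
def cupfit(lo,hi,c0,rmax=31):
    "fit cylinder axis r=25 to outer wall pts between lo,hi from scene+side"
    Ps=[]
    for n in ["scene","side"]:
        d=get_image(n);z=d["z_map"];v,u=np.nonzero(z>0);P=world(d,u,v,z[v,u].astype(float))
        cam=-np.array(d["R"]).T@np.array(d["t"])
        m=(np.hypot(P[:,0]-c0[0],P[:,1]-c0[1])<rmax+8)&(P[:,2]>lo)&(P[:,2]<hi)
        P=P[m];
        # keep camera-facing side only
        e=(cam[:2]-c0);e/=np.linalg.norm(e)
        P=P[(P[:,:2]-c0)@e>3];Ps.append(P);print(n,len(P))
    P=np.vstack(Ps);zm=(lo+hi)/2
    def f(p):
        ax=p[:2]+np.outer(P[:,2]-zm,p[2:])
        return np.hypot(*(P[:,:2]-ax).T)-25
    r=least_squares(f,[*c0,0,0],loss="soft_l1",f_scale=1.0)
    print("centre@z",zm,r.x[:2].round(1),"tilt dxdz",r.x[2:].round(3),"res",np.median(abs(f(r.x))).round(2))
    return r.x
E
python3 - <<'E'
from cupfit import *
cupfit(100,142,np.array([541.,-211]))
E
```

```text
scene 384
side 412
centre@z 121.0 [ 541.7 -213.2] tilt dxdz [0.043 0.001] res 0.48
```

send_rows:
  rows:
    - [-1, 0.006, 0.006, 0, -0.008]
    - [-1, 0.005, 0.006, 0, 0]
    - [-1, 0, 0, 0, 0]
    - [-1, 0, 0, 0, 0]

```text
clock: 7.58
eef_pos: [559.3, -202.0, 160.7]
tool_rot: [-3.115, -0.014, 1.399]
force: [0.2, 0.6, -1.6]
width: 10.8
```

```bash
python3 plan.py 555 -204.5 150 80.3 -1 24; python3 -c "
from cupfit import *
cupfit(100,142,np.array([548.,-206]))"
```

```text
at [ 559.3 -202.   160.7] rpy [-3.115 -0.014  1.399] F [ 0.2  0.6 -1.6] T [-0.05 -0.01  0.03] w 10.8 q [ 0.09  0.67  0.36  1.73 -0.31  0.83  0.42] t 7.58
1
[[-1.0, -0.0032, -0.0038, 0.0107, -0.0022]]
scene 382
side 429
centre@z 121.0 [ 557.4 -203.4] tilt dxdz [0.038 0.006] res 0.5
```

send_rows:
  rows:
    - [-1, -0.0015, -0.0025, 0.006, -0.002]
    - [-1, -0.001, -0.002, 0.006, 0]
    - [-1, 0, 0, 0, 0]
    - [-1, 0, 0, 0, 0]

```text
clock: 8.02
eef_pos: [552.4, -204.4, 147.3]
tool_rot: [-3.114, -0.014, 1.4]
force: [0.2, -0.0, -1.5]
width: 10.7
```

```bash
python3 plan.py 555 -204.5 130 80.3 -1 24; python3 -c "
from cupfit import *
cupfit(90,132,np.array([551.,-206]))"
```

```text
at [ 552.4 -204.4  147.3] rpy [-3.114 -0.014  1.4  ] F [ 0.2 -0.  -1.5] T [-0.04 -0.06 -0.04] w 10.7 q [ 0.1   0.68  0.35  1.75 -0.32  0.79  0.43] t 8.02
1
[[-1.0, 0.0003, 0.0026, 0.0173, -0.0015]]
scene 391
side 410
centre@z 111.0 [ 550.3 -205.8] tilt dxdz [0.036 0.003] res 0.52
```

send_rows:
  rows:
    - [-1, 0.0005, 0.0015, 0.008, 0]
    - [-1, 0, 0, 0.008, 0]
    - [-1, 0, 0, 0.007, 0]
    - [-1, 0, 0, 0, 0]
    - [-1, 0, 0, 0, 0]

```text
clock: 8.53
eef_pos: [554.0, -203.7, 122.0]
tool_rot: [-3.115, -0.014, 1.4]
force: [0.2, 0.1, -2.5]
width: 11.0
```

```bash
python3 plan.py 554 -204.5 110 80.3 -1 24; python3 -c "
from cupfit import *
cupfit(70,106,np.array([551.,-206]))"
```

```text
at [ 554.  -203.7  122. ] rpy [-3.115 -0.014  1.4  ] F [ 0.2  0.1 -2.5] T [-0.02 -0.04  0.02] w 11.0 q [ 0.11  0.72  0.33  1.77 -0.33  0.74  0.45] t 8.53
1
[[-1.0, -0.0008, 0.0002, 0.012, -0.0013]]
scene 303
side 334
centre@z 88.0 [ 552.1 -205. ] tilt dxdz [ 0.029 -0.   ] res 0.57
```

send_rows:
  rows:
    - [-1, -0.0005, 0, 0.004, 0]
    - [-1, 0, 0, 0.003, 0]
    - [-1, 0, 0, 0, 0]
    - [-1, 0, 0, 0, 0]

```text
clock: 8.97
eef_pos: [553.7, -204.9, 115.9]
tool_rot: [-3.116, -0.013, 1.4]
force: [-0.3, 1.2, 1.4]
width: 10.9
```

```bash
python3 plan.py 553 -204.5 90 38 -1 24; python3 -c "
from cupfit import *
cupfit(70,98,np.array([551.,-206]))"
```

```text
at [ 553.7 -204.9  115.9] rpy [-3.116 -0.013  1.4  ] F [-0.3  1.2  1.4] T [0.06 0.12 0.01] w 10.9 q [ 0.11  0.73  0.33  1.77 -0.34  0.73  0.45] t 8.97
7
[[-1.0, 0.0, -0.0001, 0.0037, 0.1052], [-1.0, 0.0, -0.0001, 0.0037, 0.1052], [-1.0, 0.0, -0.0001, 0.0037, 0.1052], [-1.0, 0.0, -0.0001, 0.0037, 0.1052], [-1.0, -0.0, -0.0001, 0.0037, 0.1052], [-1.0, -0.0, -0.0001, 0.0037, 0.1052], [-1.0, -0.0, -0.0001, 0.0037, 0.1052]]
scene 217
side 254
centre@z 84.0 [ 551.8 -206.3] tilt dxdz [ 0.043 -0.006] res 0.53
```

Upright in the bore, about 26 mm above home, with the shoes just touching. Now I twist and press.

send_rows:
  rows:
    - [-1, 0, 0, 0.002, 0.08]
    - [-1, 0, 0, 0.004, 0.08]
    - [-1, 0, 0, 0.004, 0.08]
    - [-1, 0, 0, 0.004, 0.08]

```text
clock: 9.4
eef_pos: [555.0, -205.3, 105.4]
tool_rot: [-3.118, -0.007, 1.068]
force: [-1.5, 0.5, 7.1]
width: 11.0
```

```bash
python3 plan.py 553 -204.5 90 38 -1 24
```

```text
at [ 555.  -205.3  105.4] rpy [-3.118 -0.007  1.068] F [-1.5  0.5  7.1] T [0.07 0.53 0.12] w 11.0 q [ 0.06  0.75  0.41  1.78 -0.44  0.72  0.21] t 9.4
4
[[-1.0, -0.0001, -0.0005, 0.0038, 0.1012], [-1.0, -0.0001, -0.0005, 0.0038, 0.1012], [-1.0, -0.0002, -0.0005, 0.0038, 0.1012], [-1.0, -0.0002, -0.0005, 0.0038, 0.1012]]
```

send_rows:
  rows:
    - [-1, -0.0005, -0.001, 0.004, 0.08]
    - [-1, -0.0005, -0.001, 0.004, 0.08]
    - [-1, 0, 0, 0.004, 0.08]
    - [-1, 0, 0, 0.003, 0.08]

```text
clock: 9.73
eef_pos: [555.3, -205.9, 94.4]
tool_rot: [-3.123, -0.003, 0.733]
force: [-3.0, 0.4, 6.0]
width: 10.9
```

```bash
python3 plan.py 553 -204.5 90 35 -1 24;  python3 - <<'E'
from h import *
for n in ["scene","side"]:
    d=get_image(n);z=d["z_map"];v,u=np.nonzero(z>0);P=world(d,u,v,z[v,u].astype(float))
    cv2.imwrite(f"pics/{n}5.png",d["image"])
    m=(np.hypot(P[:,0]-551,P[:,1]+205)<45);h=np.histogram(P[m][:,2],bins=np.arange(60,130,3));print(h[0])
E
```

```text
at [ 555.3 -205.9   94.4] rpy [-3.123e+00 -3.000e-03  7.330e-01] F [-3.   0.4  6. ] T [0.14 0.57 0.11] w 10.9 q [ 0.02  0.79  0.49  1.79 -0.55  0.72 -0.02] t 9.73
2
[[-1.0, -0.0004, -0.0013, 0.0022, 0.0613], [-1.0, -0.0005, -0.0013, 0.0022, 0.0613]]
[553  89  34  34  29  34  67  16   7   4   6   9   4  19  19  23  22  22
  22  52 109  26  17]
[294  64  33  51  40  38  56  13  10  11  11  19  15  17  23  21  30  26
  34  36  34  27  16]
```

send_rows:
  rows:
    - [-1, -0.0005, -0.001, 0.003, 0.04]
    - [-1, -0.0005, -0.001, 0.003, 0.04]
    - [-1, 0, 0, 0.003, 0.03]

```text
clock: 10.08
eef_pos: [555.2, -206.2, 90.1]
tool_rot: [-3.127, -0.005, 0.629]
force: [-7.3, 3.7, 37.4]
width: 11.0
```

```bash
python3 plan.py 553 -204.5 90 35 -1 24
```

```text
at [ 555.2 -206.2   90.1] rpy [-3.127 -0.005  0.629] F [-7.3  3.7 37.4] T [1.07 1.9  0.32] w 11.0 q [ 0.01  0.8   0.51  1.8  -0.58  0.71 -0.09] t 10.08
1
[[-1.0, -0.0008, -0.0027, 0.0001, 0.0181]]
```

send_rows:
  rows:
    - [-1, 0, 0, 0, 0]
    - [-1, 0, 0, 0, 0]
    - [0, 0, 0, 0, 0]
    - [1, 0, 0, 0, 0]
    - [1, 0, 0, 0, 0]
    - [1, 0, 0, 0, 0]
    - [1, 0, 0, 0, 0]
    - [1, 0, 0, 0, 0]
    - [1, 0, 0, 0, 0]
    - [1, 0, 0, 0, 0]

```text
clock: 10.92
eef_pos: [557.3, -205.9, 90.7]
tool_rot: [-3.129, -0.007, 0.637]
force: [0.5, -0.5, -0.3]
width: 85.4
```

```bash
cat > bar.py <<'E'
from cupfit import *
for n in ["scene","side"]:
    d=get_image(n);z=d["z_map"];v,u=np.nonzero(z>0);P=world(d,u,v,z[v,u].astype(float))
    cv2.imwrite(f"pics/{n}6.png",cv2.resize(d["image"][100:280,100:400] if n=="scene" else d["image"][70:220,200:450],None,fx=2.6,fy=2.6,interpolation=3))
    T=P[(np.hypot(P[:,0]-551,P[:,1]+205)<36)&(P[:,2]>111)&(P[:,2]<121)]
    if len(T)>5: print(n,len(T),cv2.minAreaRect(T[:,:2].astype(np.float32)),np.median(T[:,2]))
cupfit(63,74,np.array([551.,-205]))
E
python3 bar.py; python3 plan.py 553 -204.5 190 35 1 24
```

```text
scene 176 ((555.9632568359375, -205.30670166015625), (47.99484634399414, 11.888260841369629), 36.223724365234375) 116.9096391896018
side 96 ((559.204345703125, -201.6304931640625), (37.130897521972656, 14.852014541625977), 36.73568344116211) 116.90617028726312
scene 136
side 108
centre@z 68.5 [ 552.6 -205.8] tilt dxdz [-0.217 -0.184] res 1.04
at [ 557.2 -205.9   90.7] rpy [-3.129 -0.007  0.637] F [-0.1  0.3  0.3] T [-0.01 -0.07  0.  ] w 85.3 q [ 0.01  0.79  0.51  1.8  -0.58  0.71 -0.09] t 11.12
5
[[1.0, -0.0005, -0.0007, -0.0199, 0.0052], [1.0, -0.0005, -0.0007, -0.0199, 0.0052], [1.0, -0.0005, -0.0007, -0.0199, 0.0052], [1.0, -0.0005, -0.0007, -0.0199, 0.0052], [1.0, -0.0005, -0.0007, -0.0199, 0.0052]]
```

View pics/side6.png

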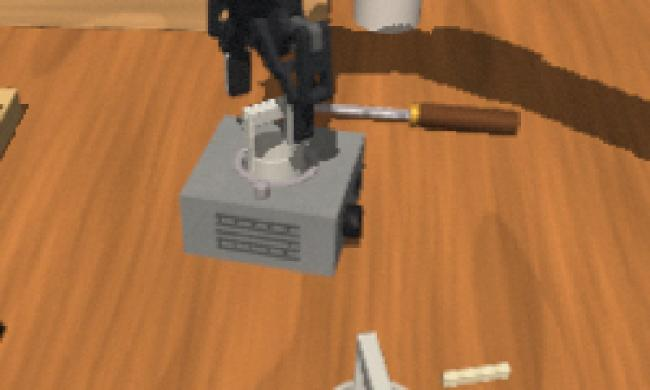

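send_rows:
  rows:
    - [1, 0, 0, -0.02, 0]
    - [1, 0, 0, -0.025, 0]
    - [1, 0, 0, -0.025, 0]
    - [1, 0, 0, -0.025, 0]
    - [1, 0, 0, -0.025, 0]
    - [1, 0, 0, -0.025, 0]
    - [1, 0, 0, 0, 0]
    - [1, 0, 0, 0, 0]

```text
clock: 11.78
eef_pos: [555.9, -207.7, 240.6]
tool_rot: [-3.125, -0.004, 0.636]
force: [0.1, 0.6, -0.4]
width: 84.9
```

```bash
python3 bar.py
python3 - <<'E'
from h import *
print(read_state()["eef_pos"],read_state()["force"])
d=get_image("scene");z=d["z_map"];v,u=np.nonzero(z>0);P=world(d,u,v,z[v,u].astype(float))
for c,lo in [((523,220),76),((468,86),102)]:
    T=P[(np.hypot(P[:,0]-c[0],P[:,1]-c[1])<45)&(P[:,2]>lo)];print(cv2.minAreaRect(T[:,:2].astype(np.float32)))
E
```

```text
scene 188 ((554.4880981445312, -206.20361328125), (49.79511260986328, 11.991595268249512), 36.015254974365234) 117.0490954913112
side 130 ((553.3006591796875, -205.1910858154297), (49.62459945678711, 16.7463436126709), 39.898780822753906) 116.81034838785175
scene 128
side 104
centre@z 68.5 [ 552.5 -205.7] tilt dxdz [-0.157 -0.105] res 0.86
[ 555.0070944  -207.36899445  238.72305526] [-0.86445603  0.42276252 -0.41958913]
((523.526611328125, 220.1000213623047), (14.153826713562012, 34.75261306762695), 12.905481338500977)
((468.5693664550781, 85.58283996582031), (13.94592571258545, 67.50736236572266), 11.973882675170898)
```

View pics/scene6.png

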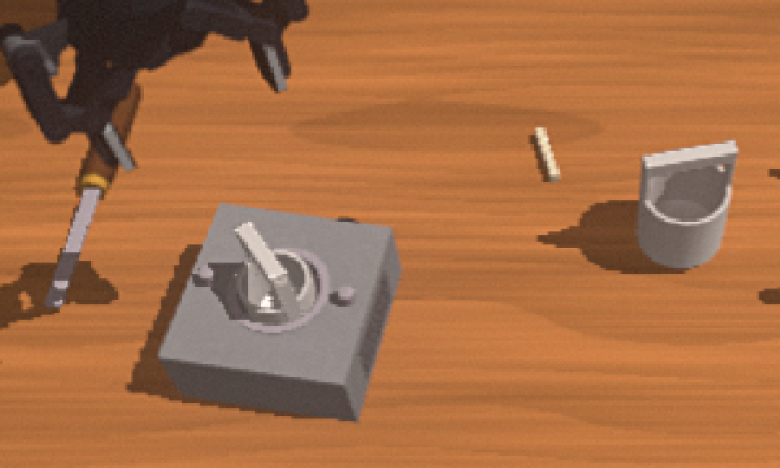

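The cup sits in the bore at about (265,285), turned about 44° off the studs' line. The gripper is well clear and the other cups have not moved. I hand in now.

```bash
python3 -c "
from cell import *
print(finish_job())"
```

```text
the job is handed in; nothing more can be done
None
```

The middle cup is pressed and twisted home in the warmer's bore and released. I handed the job in at about 12 s on the robot's clock; no verdict was reported.

**How it went:** I took the cup by its crossbar and started the foot in the bore with the bar within about 1° of the studs' line. I then twisted and pressed it down through about 44°. It bottomed at 37 N on the tool. I opened the gripper and raised it about 150 mm clear.

**Last checks:**
- **Depth:** the top of the crossbar is at about 117 mm, against 116 mm expected, so the underside is about 1 mm from the bottom.
- **Angle:** the bar is at 36° (scene camera) or 40° (side camera), against 80° for the studs, so 40–44° off their line.
- **Centring:** the bar centre is about 3 mm from the bore centre. That is consistent with a lean of only about 2–3° or a small offset in the bore.
- **Other cups:** the small and large cups are where they stood, to within about 1 mm.

**Check that failed:** the cylinder fit to the short visible wall gave a tilt of about 0.19 rad, above the 0.17 rad limit. I set it aside because it used only 11 mm of wall with a poor residual, and the bar's position and height contradict it. No other measurement confirmed the final tilt directly.

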